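Clamp the carved tile and hold the loupe at focal height over it

TASK

Swing the hold-down bar of the inspection jig fully down onto the carved tile. Then take the loupe off its wooden rest by the handle and finish holding it still and level over the middle of the tile, lens at the same height as the pointer on the jig's post, touching nothing but the gripper. Do not shift the tile or the pointer, and leave the ink tube, whetstone and eraser alone; the job ends with the loupe still in the gripper.

Things in the scene. Friction and masses are not known exactly. Their poses are not given: they have to be found in the camera images.
- jig: Fixed inspection jig: light wooden base plate 118 x 158 mm, 10 mm thick, lying on the table. Origin on the table under the centre of the tile bed; z up. The tile lies on the plate between low aluminium fences; the clamp bar crosses the tile's +y end, parallel to the jig's x axis; the focus post (8 mm steel rod, top 150 mm above the table) stands at x 0, y -78 mm
- clamp_bar (a joint): angle of the steel hold-down bar about its level hinge, rad: 0 = down flat on the tile, grows as the free end rises, limit 1.35. It stays where it is left (friction about 0.15 N m, no spring or latch)
- clamp_hinge (a point): point on the hinge axis of the bar, midway along the pin, 28 mm above the table; jig frame x +54, y +36 mm. The axis is parallel to the jig's y axis; from it the bar runs towards the jig's -x when down
- thumb_plate (a point): centre of the upper face of the black plate (32 x 34 x 6 mm) at the free end of the bar, the place to push: 104 mm from the hinge axis along the bar and 3 mm above the bar's centre line; a 6 mm lip crosses the plate's outer edge 15 mm farther out. Its face is 31 mm above the table when the bar is down
- tile_middle (a point): middle of the upper face of the loose carved wooden tile (66 x 92 x 8 mm), 18 mm above the table
- focus_tip (a point): tip of the thin level steel pointer (10 mm wide, 2 mm thick) on the dark sliding collar of the focus post; it points to the tile (jig's +y) and ends 48 mm from the bed centre. Its height, 85 to 125 mm above the table, marks where the lens must be held. The collar is stiff (8 N friction)
- rest: Fixed wooden rest for the loupe, board 180 x 70 x 8 mm, origin on the table under its centre. A cork-topped block (top at 35 mm) carries the lens ring at x +58 mm; a notched block (x -64 to -80 mm, cheeks up to 45 mm high) carries the handle's end; between them the handle hangs free, 24 mm above the board
- loupe: Loose reading loupe, about 0.09 kg: round lens in a dark metal ring of 64 mm outer diameter, 10 mm thick, with a straight dark wooden handle. Origin at the lens centre; z along the lens axis, upright when level; the handle runs along -x, from 43 to 138 mm from the lens centre. The lens centre starts 40 mm above the table
- loupe_grip (a point): grasp point on the loupe's handle, at mid-thickness, 78 mm from the lens centre along its -x; the handle is 16 mm wide and 16 mm high, its middle being on the level of the lens centre
- ink_tube: bystander: ink tube with a black cap, 33 x 104 x 22 mm, origin under its centre
- whetstone: bystander: whetstone 40 x 110 x 17 mm, origin under its centre
- eraser: bystander: small eraser 23 x 44 x 12 mm, origin under its centre

How it is judged:
On the way, in this order (a step that is already met when the one before it is completed fails the run):
1. the hold-down bar is fully down on the tile, with the loupe still on its rest (value of joint clamp_bar below 0.06 rad and height (world z) of loupe below 0.05 m), for 0.2 s.
2. the loupe is lifted off its rest in the gripper (height (world z) of loupe above 0.06 m and contact force between the fingers and loupe above 1 N), for 0.2 s.
At the end, for the whole second after the job is handed in: The bar is down (under 0.06 rad); the loupe is held in the gripper, at rest, lens centre within 12 mm sideways of the tile's middle and within 7 mm of the pointer's height, tilted less than 0.12 rad (7 degrees), not touching the jig; the tile has moved less than 8 mm and the pointer less than 5 mm (value of joint clamp_bar below 0.06 rad and horizontal distance between loupe and tile_middle below 0.012 m and z of loupe in the frame of focus_tip between -0.007 and 0.007 m and angle between loupe's own z axis and vertical below 0.12 rad and linear speed of loupe below 0.02 m/s and angular speed of loupe below 0.15 rad/s and contact force between the fingers and loupe above 1 N and contact force between loupe and jig below 0.2 N and distance of tile_middle from where it was at the start of the episode below 0.008 m and distance of focus_tip from where it was at the start of the episode below 0.005 m); the arm keeps its last pose, push and grip.
It fails at once if a bystander (ink tube, whetstone, eraser) is shifted by more than 15 mm (distance of any of ink_tube, whetstone, eraser from where it was at the start of the episode above 0.015 m).
It also fails if it takes over 58 s, if anything falls off the work surface, if the arm or the gripper's body presses on something with over 40 N, if the wrist force passes 120 N, or if a joint passes its speed limit or range.

ROBOT

A 6-joint arm with a two-finger parallel gripper is mounted at the origin on the work surface; the furniture and walls round the work are solid. World frame = base frame: x ahead of the robot, y to its left, z up, the work surface at z = 0. Lengths are in m, angles in rad, forces in N, time in s.
With the tool pointing down it reaches from about 0.3 to 0.825 m from the base axis. Payload 5.4 kg.
Tool frame: the origin (TCP) lies at the very end of the fingers, on their centre line; the grasp point (between the pads) lies 19 mm behind it; z points along the fingers, x is the direction in which the jaws open and shut, and the axes are right-handed (so a half turn about z gives the same grasp; the last joint's range is limited). The gripper opens to 92 mm and grips with 3 to 60 N. Pads are 20 mm wide; open, the fingers measure 128 mm over their backs; the gripper's body (75 mm by 189 mm) begins 69 mm behind the grasp point.
Start: joints at [1.018, 0.158, 1.597, -0, 1.386, -0.21], TCP at [0.193, 0.542, 0.215] pointing down, gripper open.
Joint ranges: [-2.91, 2.91], [-0.94, 2.29], [0.18, 2.7], [-1.29, 4.43], [0.17, 2.64], [-3, 3]. Speed limits (rad/s): [2.57, 2.57, 3.14, 3.14, 3.14, 3.14].

INTERFACE

Orientations are given as a rotation vector (axis times angle).
In Python, from workcell import bot gives the robot as it stands. Calls block until the motion is done:
- bot.goto(position, orientation): joint-space move of the TCP to a pose.
- bot.line_to(position, rot=None, max_speed=0.15): straight line of the TCP; rot=None keeps the orientation; max_speed is the mean speed in m/s.
- bot.set_joints(angles): joint-space move.
- bot.set_gripper(opening, newtons=None): opening from 0.0 (shut) to 1.0 (fully open); newtons is the grip in N (None keeps the last); returns when the fingers have stopped.
- bot.hold(seconds).
- bot.inverse_kinematics(position, orientation): joint angles nearest the present ones, or None.
- bot.read_camera(name): name is "scene" or "top" or "wrist"; returns a dict with "pixels" (480x640x3 uint8, blue, green, red), "fx", "fy", "cx", "cy" (pixels), "R" (3x3) and "t" (3): a world point X has camera coordinates R X + t. Camera axes: x right, y down, z forward; pixel columns grow to the right and rows downward; lengths in m; the calibration is good to about 2 mm. A picture is of the moment at which its call begins. There is no depth.
A pose or a line that the arm cannot do raises bot.MotionError and nothing moves.
- bot.job_done(): hands the job in, once; it reports no verdict.
Readings, each from a call of its own:
- bot.current_clock(): time.
- bot.current_joints(): joint angles.
- bot.current_joint_vel(): joint speeds.
- bot.current_effort(): joint torques, N m.
- bot.current_ee_pos(): TCP position.
- bot.current_tool_rot(): TCP orientation.
- bot.current_contact_force(): force on the tool from outside, world axes, zero at the start.
- bot.current_ft_torque(): the same for the moment, N m.
- bot.current_opening(): opening from 0.0 (shut) to 1.0 (fully open).
Only numpy, scipy, OpenCV 4.12 (cv2) and the standard library are available. Lean on these libraries where they do the work, as an engineer would, in place of code of your own. Each camera call takes 0.05 s, during which the arm holds its last target.

## Working session

There is one attempt and no reset: what is moved stays moved. The work goes in short steps, each a Python script; the robot and the scene stay as the last script left them, time stands still between calls to the robot, and variables do not carry over. Pictures are saved under pics/ and viewed, and the job is handed in when it is done.

```bash
ls; mkdir -p pics
python3 - <<'E'
from workcell import bot
import cv2, pickle
d={}
for n in("scene","top","wrist"):
    c=bot.read_camera(n); d[n]=c; cv2.imwrite(f"pics/a_{n}.png",c["pixels"]); print(n,c["fx"],c["cx"],c["cy"],c["R"],c["t"])
pickle.dump(d,open("a.pkl","wb"))
print(bot.current_tool_rot(),bot.current_clock())
E
```

```text
pics
scene 558.8461986763962 325.74663640173 245.1114819320041 [[ 0.80580892 -0.59199461  0.01464102]
 [-0.39887257 -0.56087807 -0.72547672]
 [ 0.43769014  0.57875571 -0.68809096]] [-0.42845752  0.28632486  0.90565767]
top 532.908056598081 323.9279035816078 238.62607283594545 [[ 2.17889422e-02 -9.99755427e-01  3.78535858e-03]
 [-9.79794117e-01 -2.21065500e-02 -1.98783272e-01]
 [ 1.98818336e-01  6.22405144e-04 -9.80036164e-01]] [0.01918977 0.5425978  0.96174494]
wrist 419.05218603344576 321.0095226103439 238.90528899879396 [[ 0.33616758  0.94180122 -0.00135149]
 [ 0.89979707 -0.32075013  0.29577794]
 [ 0.27813053 -0.10064702 -0.95525577]] [-0.57471337 -0.03122362  0.39176716]
[ 2.56737573e+00  1.80960303e+00 -2.11904799e-03] 0.15
```

View pics/a_scene.png

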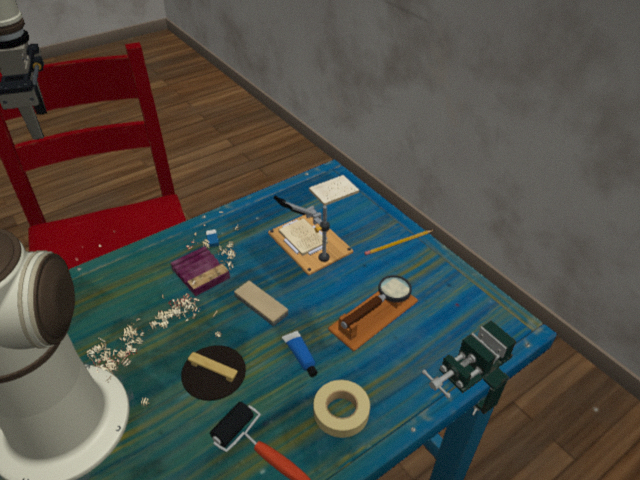

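View pics/a_top.png

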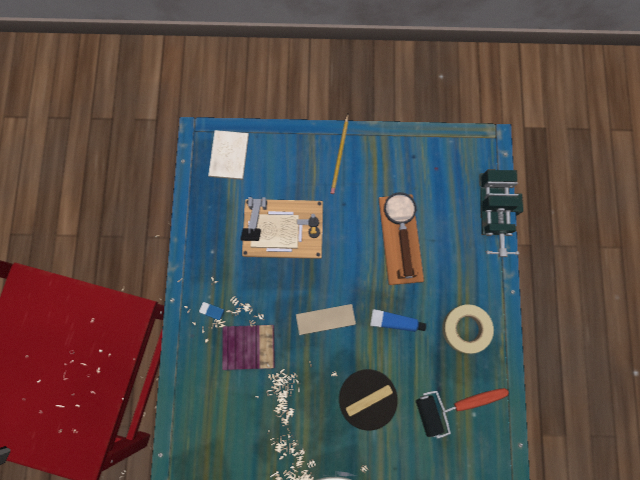

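View pics/a_wrist.png

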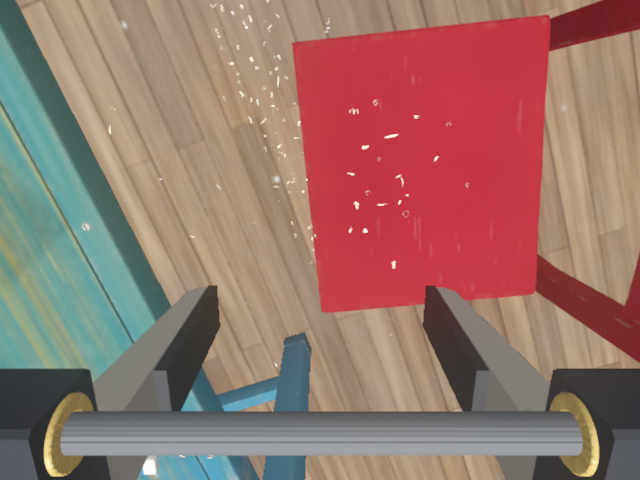

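The jig sits at about (283,229) in the top view, with its post to the right and the raised bar at the upper left. The loupe's lens is at (400,208) with the handle running down the picture. I'll get coarse poses, then look closer.

```bash
cat > h.py <<'E'
import numpy as np, cv2, pickle
from scipy.spatial.transform import Rotation as Ro
def ray(c,u,v):
    d=c["R"].T@np.array([(u-c["cx"])/c["fx"],(v-c["cy"])/c["fy"],1]); return -c["R"].T@c["t"],d/np.linalg.norm(d)
def plane(c,u,v,z):
    o,d=ray(c,u,v); return o+d*(z-o[2])/d[2]
def proj(c,X):
    p=c["R"]@np.asarray(X)+c["t"]; return np.array([c["fx"]*p[0]/p[2]+c["cx"],c["fy"]*p[1]/p[2]+c["cy"]])
def tri(obs):
    A=np.zeros((3,3));b=np.zeros(3)
    for c,u,v in obs:
        o,d=ray(c,u,v);P=np.eye(3)-np.outer(d,d);A+=P;b+=P@o
    X=np.linalg.solve(A,b); return X,[np.linalg.norm(proj(c,X)-[u,v]) for c,u,v in obs]
def down(yaw):  # tool z down, tool x at yaw in world
    x=np.array([np.cos(yaw),np.sin(yaw),0]);z=np.array([0,0,-1]);return Ro.from_matrix(np.stack([x,np.cross(z,x),z],1)).as_rotvec()
E
python3 - <<'E'
from h import *
d=pickle.load(open("a.pkl","rb"));c=d["top"]
im=c["pixels"]
cv2.imwrite("pics/b_top.png",cv2.resize(im[180:300,225:445],None,fx=3.6,fy=3.6,interpolation=cv2.INTER_CUBIC))
cs=d["scene"]["pixels"];cv2.imwrite("pics/b_scene.png",cv2.resize(cs[170:360,255:435],None,fx=3,fy=3,interpolation=cv2.INTER_CUBIC))
for n,u,v,z in [("tl",243,200,.01),("tr",323,200,.01),("br",323,258,.01),("bl",243,258,.01),("lens",400,208,.045),("hend",406,275,.048)]:print(n,plane(c,u,v,z))
w=d["wrist"];
from workcell import bot
T=Ro.from_rotvec(bot.current_tool_rot()).as_matrix();p=bot.current_ee_pos()
print("cam in tool",T.T@(-w["R"].T@w["t"]-p),"axes", w["R"]@T)
E
```

```text
tl [0.62697841 0.19644879 0.01      ]
tr [0.63067126 0.0348537  0.01      ]
br [0.51193258 0.03222476 0.01      ]
bl [0.50838891 0.19028222 0.01      ]
lens [ 0.60817984 -0.11565981  0.045     ]
hend [ 0.47656962 -0.12572726  0.048     ]
cam in tool [ 0.00046893 -0.08600891 -0.16882633] axes [[ 9.99999997e-01 -1.00504324e-05 -7.40125796e-05]
 [-1.23141099e-05  9.55162068e-01 -2.96083475e-01]
 [ 7.36697755e-05  2.96083475e-01  9.55162065e-01]]
```

View pics/b_top.png

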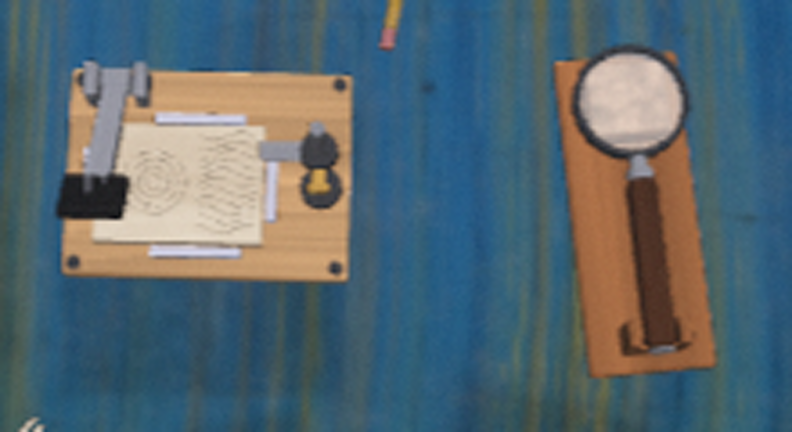

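View pics/b_scene.png

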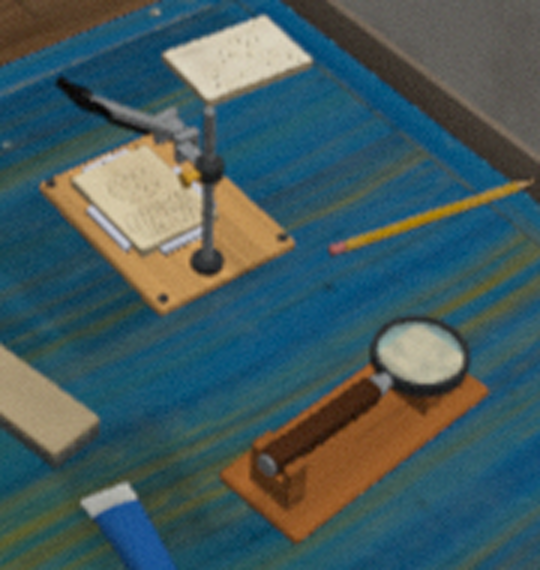

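Run:
```python
from workcell import bot
from h import *
d={}
for n,p in (("w1",(.50,.14,.25)),("w2",(.50,-.03,.25)),("w3",(.50,-.12,.25))):
    bot.goto(p,down(np.pi/2)); bot.hold(.3)
    c=bot.read_camera("wrist"); d[n]=c; cv2.imwrite(f"pics/c_{n}.png",c["pixels"])
    print(bot.current_joints(),bot.current_ee_pos(),bot.current_clock())
pickle.dump(d,open("c.pkl","wb"))
```

```text
[ 4.05926991e-02 -1.02910008e-02  1.70522357e+00  3.29931203e-06
  1.44670961e+00 -1.53074442e+00] [0.49991997 0.14030416 0.24997565] 2.3417
[-2.99934305e-01 -5.95726169e-02  1.75320609e+00  9.01675207e-05
  1.44801870e+00 -1.87226406e+00] [ 0.50007023 -0.02912072  0.24997345] 3.4083
[-4.69397651e-01 -2.41963675e-02  1.71878392e+00  7.35837189e-05
  1.44691840e+00 -2.04160355e+00] [ 0.50009806 -0.11918653  0.25005886] 4.2083
```

View pics/c_w1.png

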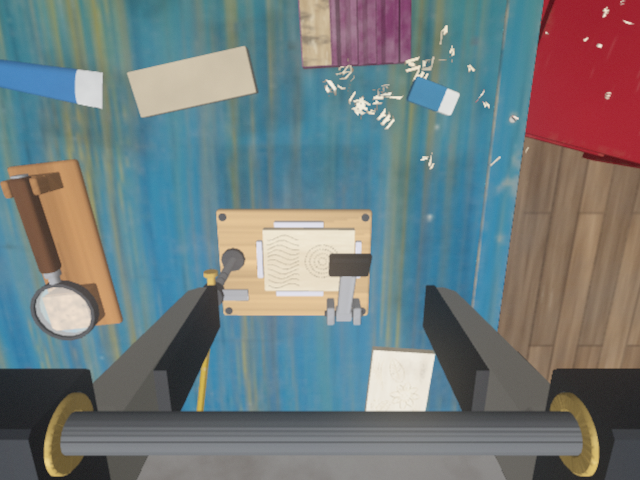

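View pics/c_w2.png

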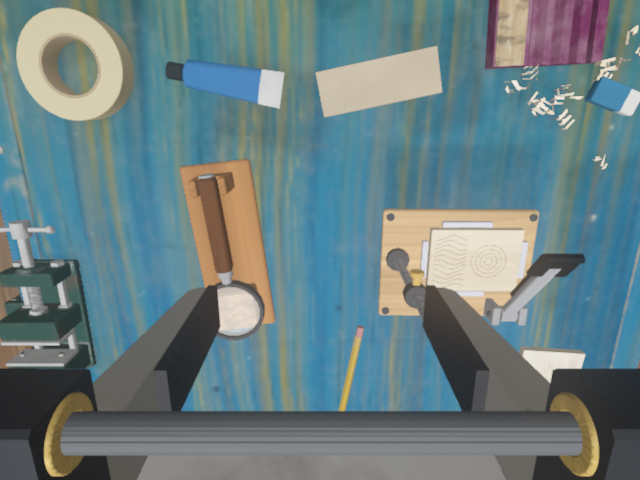

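View pics/c_w3.png

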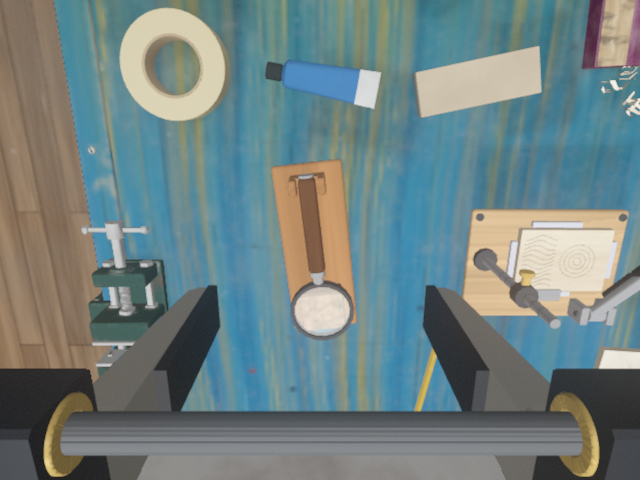

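In w1 the jig plate spans about (219–371, 209–316), with the pointer near (240,294) and the black thumb plate at (350,265). In w3 the lens is at (323,310) and the handle's end is at (305,178). Zooming in for exact pixels.

Run:
```python
from h import *
d=pickle.load(open("c.pkl","rb"))
def crop(n,u0,u1,v0,v1,f):
    im=cv2.resize(d[n]["pixels"][v0:v1,u0:u1],None,fx=f,fy=f,interpolation=cv2.INTER_CUBIC);return im
cv2.imwrite("pics/d1.png",crop("w1",210,380,200,330,4.6))
cv2.imwrite("pics/d3.png",crop("w3",455,640,200,335,4.3))
cv2.imwrite("pics/d3l.png",crop("w3",260,370,150,350,2.9))
# plate mask
for n,(u0,u1,v0,v1) in dict(w1=(205,385,195,330)).items():
    im=d[n]["pixels"][v0:v1,u0:u1];h=cv2.cvtColor(im,cv2.COLOR_BGR2HSV)
    m=((h[...,0]<30)&(h[...,2]>120)).astype(np.uint8)
    m=cv2.morphologyEx(m,cv2.MORPH_OPEN,np.ones((5,5)))
    k=max(cv2.findContours(m,0,1)[0],key=cv2.contourArea);r=cv2.minAreaRect(k);b=cv2.boxPoints(r)+[u0,v0]
    P=np.array([plane(d[n],u,v,.01) for u,v in b]);print(n,b,P[:,:2],P.mean(0));print(np.linalg.norm(P-np.roll(P,1,0),axis=1))
```

```text
w1 [[217. 209.]
 [371. 209.]
 [371. 315.]
 [217. 315.]] [[0.50974074 0.03765096]
 [0.50964155 0.19157093]
 [0.62717615 0.19580054]
 [0.62727983 0.02909133]] [0.56845957 0.11352844 0.01      ]
[0.11785035 0.15392    0.11761067 0.16670925]
```

View pics/d1.png

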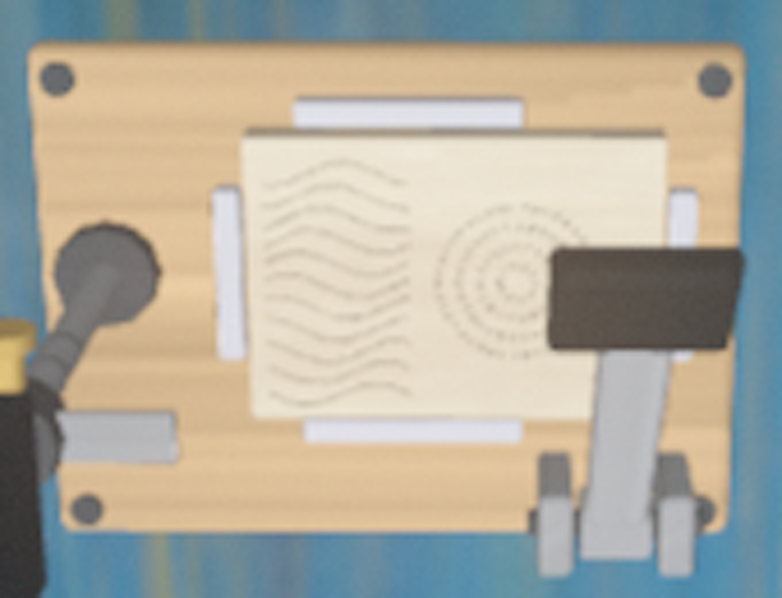

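View pics/d3.png

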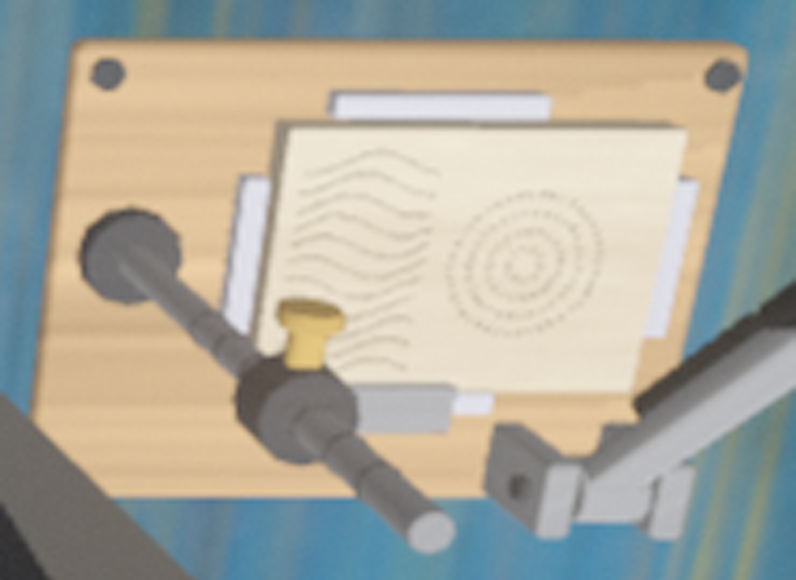

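View pics/d3l.png

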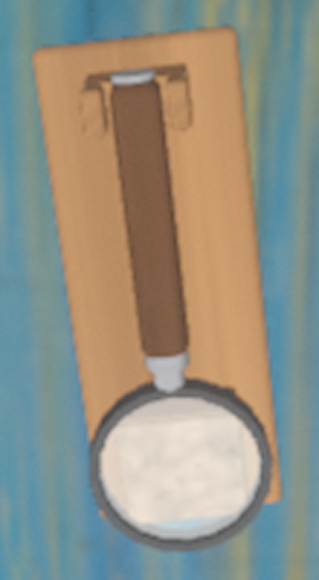

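Run:
```python
from h import *
d=pickle.load(open("c.pkl","rb"));a=pickle.load(open("a.pkl","rb"));w1,w2,w3,top=d["w1"],d["w2"],d["w3"],a["top"]
c1=lambda u,v:(210+u/4.6-.4,200+v/4.6-.4)
c3=lambda u,v:(455+u/4.3-.4,200+v/4.3-.4)
cl=lambda u,v:(260+u/2.9-.3,150+v/2.9-.3)
ct=lambda u,v:(225+u/3.6-.4,180+v/3.6-.4)
print("screws",[plane(w1,*c1(*q),.01)[:2].round(4) for q in((57,80),(715,80),(88,509))],[plane(w3,*c3(*q),.01)[:2].round(4) for q in((108,75),(723,75))])
print("tile w1",[plane(w1,*c1(*q),.018)[:2].round(4) for q in((242,137),(665,137),(252,417))])
print("tile w3",[plane(w3,*c3(*q),.018)[:2].round(4) for q in((283,125),(687,130),(632,391))])
print("plate edge w3",[plane(w3,*c3(*q),.01)[:2].round(4) for q in((75,42),(747,45))])
print("postbase",plane(w1,*c1(107,273),.014))
print("tip 13",tri([(w1,*c1(178,437)),(w3,*c3(452,410))]),"1t",tri([(w1,*c1(178,437)),(top,*ct(259,150))]),"all",tri([(w1,*c1(178,437)),(w3,*c3(452,410)),(top,*ct(259,150))]))
print("posttop", tri([(w3,*c3(432,532)),(top,*ct(317,128))]), plane(w3,*c3(432,532),.15))
print("thumb",tri([(w1,350,265),(w2,558,263)]))
print("lens",plane(w3,*cl(181,468),.045),"hend",plane(w3,*cl(132,75),.044),"hstart", plane(w3,*cl(165,355),.048))
g=cv2.cvtColor(w3["pixels"],cv2.COLOR_BGR2GRAY)
```

```text
screws [array([0.518 , 0.0421]), array([0.5179, 0.1859]), array([0.6216, 0.0422])] [array([0.518 , 0.0418]), array([0.5178, 0.1856])]
tile w1 [array([0.5286, 0.0831]), array([0.5285, 0.1746]), array([0.5945, 0.0827])]
tile w3 [array([0.5278, 0.0805]), array([0.5289, 0.1742]), array([0.5947, 0.1746])]
plate edge w3 [array([0.5101, 0.0332]), array([0.5106, 0.1897])]
postbase [0.56133097 0.05112697 0.014     ]
tip 13 (array([0.56198717, 0.0810824 , 0.09938221]), [np.float64(0.15633049930645168), np.float64(0.15664736730959675)]) 1t (array([0.56389325, 0.08138863, 0.09702425]), [np.float64(1.4077944079616067), np.float64(0.6443655518346808)]) all (array([0.56313109, 0.08158265, 0.09843025]), [np.float64(1.2604005391416429), np.float64(0.6698990771202774), np.float64(0.7625492570741134)])
posttop (array([0.56395218, 0.05214506, 0.14616126]), [np.float64(1.2681670241520018), np.float64(0.5274086904207533)]) [0.56094845 0.05002504 0.15      ]
thumb (array([0.53455447, 0.16517902, 0.09942378]), [np.float64(1.0508948906437738), np.float64(1.0512324799204977)])
lens [ 0.60499413 -0.11660438  0.045     ] hend [ 0.47137783 -0.1320273   0.044     ] hstart [ 0.56251615 -0.12195189  0.048     ]
```

Everything agrees. The jig origin is at about (0.5615, 0.129) with yaw about 0, the pointer tip is at z about 0.098, and the bar is at about 0.72 rad. The loupe lens is at (0.605, -0.1165) with yaw about 0.11. Next I push the bar down with closed fingers, following its arc.

Run:
```python
from workcell import bot
from h import *
H=np.array([.6155,.170,.028]);s=.097;R=down(np.pi/2)
P=lambda a:H+[-s*np.cos(a)+.003*np.sin(a),0,s*np.sin(a)+.003*np.cos(a)]
bot.set_gripper(0.0,20)
p=P(.95);bot.goto([p[0],p[1],.25],R)
bot.line_to(p+[0,0,.05],max_speed=.2);bot.line_to(p,max_speed=.1)
for a in np.linspace(.95,0,14)[1:]:
    bot.line_to(P(a),max_speed=.06)
    f=bot.current_contact_force();print(round(a,2),bot.current_ee_pos().round(4),np.round(f,1))
    if np.linalg.norm(f)>25:break
c=bot.read_camera("wrist");cv2.imwrite("pics/e1.png",c["pixels"])
c=bot.read_camera("scene");cv2.imwrite("pics/e2.png",cv2.resize(c["pixels"][150:300,230:400],None,fx=4,fy=4))
print(bot.current_clock())
```

```text
0.88 [0.5557 0.1701 0.1048] [-0.5  0.1  0.5]
0.8 [0.5499 0.17   0.0997] [-0.3 -0.4 -0.4]
0.73 [0.5447 0.17   0.0946] [ 0.9 -0.1  1.2]
0.66 [0.5399 0.17   0.0892] [-0.4 -0.4 -0.2]
0.58 [0.5356 0.17   0.0835] [-0.3 -0.3 -0.1]
0.51 [0.5317 0.17   0.0775] [-0.9 -0.2  0.6]
0.44 [0.5283 0.17   0.0713] [-0.7  0.7 -0.5]
0.37 [0.5253 0.17   0.0649] [ 0.8 -0.3  0.1]
0.29 [0.5229 0.17   0.0582] [-0.1  0.1 -1.2]
0.22 [0.5209 0.17   0.0514] [-0.5 -0.3  0.9]
0.15 [0.5194 0.17   0.0445] [0.5 1.  0.4]
0.07 [0.5184 0.1699 0.0375] [ 0.1 -0.   0.4]
0.0 [0.5193 0.1701 0.0313] [ 1.7 -0.3  3.2]
11.525
```

View pics/e2.png

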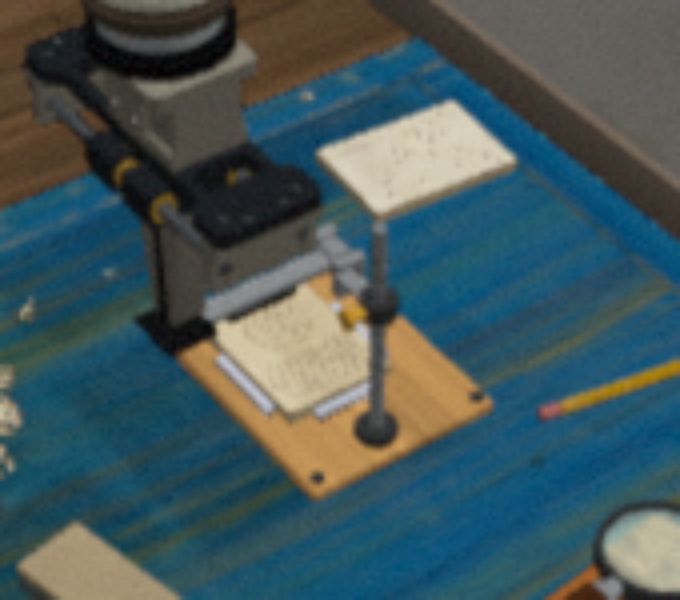

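The bar looks flat, with the plate under the fingers at about (180,330) in the crop. I'll press a little to make sure, then lift and check.

Run:
```python
from workcell import bot
from h import *
z=.0313
for k in range(8):
    p=bot.current_ee_pos(); z-=.0007
    bot.line_to([.5193,.170,z],max_speed=.02);bot.hold(.1)
    f=bot.current_contact_force();print(round(z,4),bot.current_ee_pos().round(4),np.round(f,1))
    if f[2]>10:break
bot.hold(.3)
bot.line_to([.5193,.170,.07],max_speed=.1);bot.line_to([.5193,.170,.25],max_speed=.25)
bot.set_gripper(1.0)
d={}
for n,p in (("f1",(.50,.14,.25)),("f2",(.50,-.03,.25))):
    bot.goto(p,down(np.pi/2)); bot.hold(.3)
    c=bot.read_camera("wrist"); d[n]=c; cv2.imwrite(f"pics/{n}.png",c["pixels"])
cv2.imwrite("pics/f1z.png",cv2.resize(d["f1"]["pixels"][200:330,210:380],None,fx=4.6,fy=4.6,interpolation=cv2.INTER_CUBIC))
d["sc"]=bot.read_camera("scene");d["top"]=bot.read_camera("top")
pickle.dump(d,open("f.pkl","wb"));print(bot.current_clock())
```

```text
0.0306 [0.5194 0.1701 0.0313] [-2.7  0.3  8.1]
0.0299 [0.5194 0.1701 0.0313] [-4.7 -0.5 13.6]
17.1
```

View pics/f1z.png

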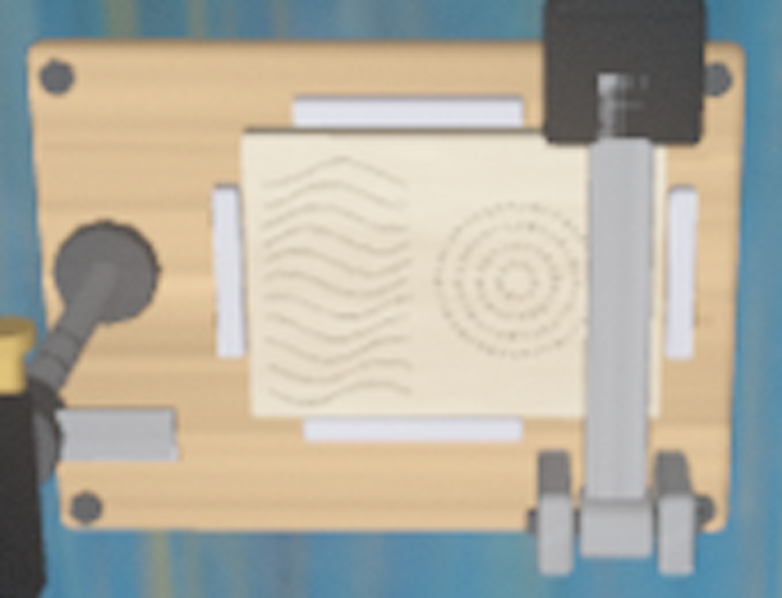

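View pics/f2.png

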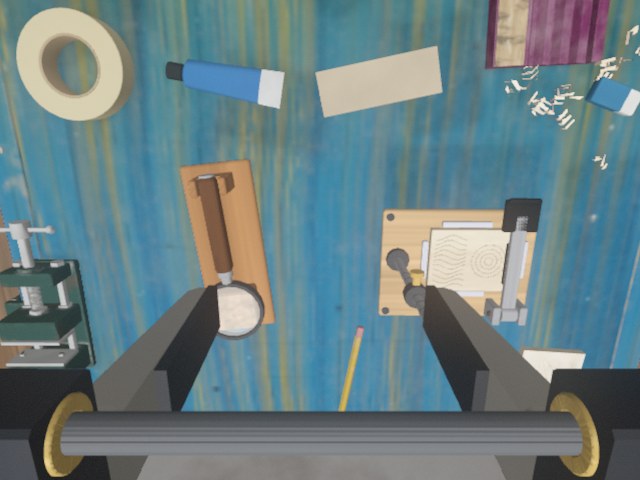

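The bar is down flat and the tile hasn't moved: its corner is still at crop (242,137). Now the loupe. I'll refine its axis with a colour mask first, then grasp.

Run:
```python
from h import *
w=pickle.load(open("c.pkl","rb"))["w3"];im=w["pixels"].astype(int)
# handle: dark reddish brown
B,G,R_=im[...,0],im[...,1],im[...,2]
roi=np.zeros(B.shape,bool);roi[185:268,290:335]=1
m=(roi&(R_<125)&(R_>G+15)&(R_>50)).astype(np.uint8);m=cv2.morphologyEx(m,cv2.MORPH_OPEN,np.ones((3,3)))
k=max(cv2.findContours(m,0,1)[0],key=cv2.contourArea);r=cv2.minAreaRect(k);b=cv2.boxPoints(r);print(r)
e=sorted([(b[i]+b[(i+1)%4])/2 for i in range(4)],key=lambda q:q[1]);A=plane(w,*e[0],.048);Z=plane(w,*e[-1],.048);print(A,Z,np.arctan2(*(Z-A)[[1,0]]))
roi[:]=0;roi[276:345,285:362]=1
m=(roi&(im.max(2)<95)&(abs(B-R_)<30)).astype(np.uint8)
k=max(cv2.findContours(m,0,1)[0],key=cv2.contourArea);el=cv2.fitEllipse(cv2.convexHull(k));print(el,plane(w,*el[0],.045),cv2.minEnclosingCircle(k))
```

```text
((310.5, 261.0), (10.0, 5.0), 90.0)
[ 0.54628663 -0.12764887  0.048     ] [ 0.55631711 -0.1277084   0.048     ] -0.005934747099053303
((336.94775390625, 293.6499328613281), (16.086977005004883, 34.64051055908203), 133.18043518066406) [ 0.58619838 -0.10220062  0.045     ] ((337.0, 290.0), 15.811488151550293)
```

Run:
```python
from h import *
w=pickle.load(open("c.pkl","rb"))["w3"];im=w["pixels"].astype(int)
print("handle",im[220,305:320].tolist());print("ring",im[310,286:298].tolist())
g=cv2.cvtColor(w["pixels"],cv2.COLOR_BGR2GRAY);hsv=cv2.cvtColor(w["pixels"],cv2.COLOR_BGR2HSV)
m=np.zeros(g.shape,np.uint8);m[190:265,290:335]=(g[190:265,290:335]<85)
L=max(cv2.findContours(m,0,1)[0],key=cv2.contourArea);b=cv2.boxPoints(cv2.minAreaRect(L))
e=sorted([(b[i]+b[(i+1)%4])/2 for i in range(4)],key=lambda q:q[1]);A=plane(w,*e[0],.048);Z=plane(w,*e[-1],.048);print(cv2.minAreaRect(L),A,Z,np.arctan2(*(Z-A)[[1,0]]))
m=np.zeros(g.shape,np.uint8);s=np.s_[280:345,285:362];m[s]=(g[s]<100)
k=max(cv2.findContours(m,0,1)[0],key=cv2.contourArea);h=cv2.convexHull(k);el=cv2.fitEllipse(h);print(el,plane(w,*el[0],.044),plane(w,el[0][0]+el[1][0]/2,el[0][1],.044)-plane(w,el[0][0]-el[1][0]/2,el[0][1],.044))
```

```text
handle [[72, 95, 131], [68, 92, 128], [68, 90, 126], [69, 93, 128], [69, 90, 126], [66, 90, 127], [69, 92, 128], [70, 94, 128], [70, 92, 129], [68, 92, 129], [69, 93, 129], [69, 93, 128], [67, 89, 123], [61, 81, 110], [67, 93, 123]]
ring [[161, 148, 115], [163, 147, 109], [165, 145, 104], [168, 144, 99], [150, 129, 96], [118, 112, 103], [113, 109, 108], [108, 105, 106], [142, 147, 155], [184, 196, 210], [197, 212, 228], [198, 212, 227]]
((323.0, 260.0), (4.0, 0.0), -90.0) [ 0.54826363 -0.11590821  0.048     ] [ 0.55226971 -0.11589659  0.048     ] 0.0029027228440007442
((336.0184326171875, 293.5762023925781), (18.559064865112305, 34.04948425292969), 130.22935485839844) [ 0.58658052 -0.10306673  0.044     ] [-2.60524056e-05  1.81216638e-02  0.00000000e+00]
```

Run:
```python
from h import *
w=pickle.load(open("c.pkl","rb"))["w3"]
g=cv2.cvtColor(w["pixels"],cv2.COLOR_BGR2GRAY);S=cv2.cvtColor(w["pixels"],cv2.COLOR_BGR2HSV)[...,1]
m=np.zeros(g.shape,np.uint8);s=np.s_[195:262,292:335];m[s]=(g[s]<108)
L=max(cv2.findContours(m,0,1)[0],key=cv2.contourArea);b=cv2.boxPoints(cv2.minAreaRect(L))
e=sorted([(b[i]+b[(i+1)%4])/2 for i in range(4)],key=lambda q:q[1]);A=plane(w,*e[0],.048);Z=plane(w,*e[-1],.048);print(cv2.minAreaRect(L),A,Z,np.arctan2(*(Z-A)[[1,0]]))
m=np.zeros(g.shape,np.uint8);s=np.s_[283:345,285:362];m[s]=(g[s]<122)&(S[s]<60)
k=max(cv2.findContours(m,0,1)[0],key=cv2.contourArea);h=cv2.convexHull(k);el=cv2.fitEllipse(h);print(el,plane(w,*el[0],.044))
```

```text
((311.5569152832031, 227.99343872070312), (68.20134735107422, 17.00257682800293), 83.41805267333984) [ 0.48741616 -0.12985802  0.048     ] [ 0.55214877 -0.12300139  0.048     ] 0.10552884311749432
((321.59014892578125, 309.99188232421875), (59.46735382080078, 63.18119812011719), 89.96643829345703) [ 0.60431502 -0.11712114  0.044     ]
```

The lens is at (0.605, -0.117) and the yaw is 0.107, so both measurements agree. Grasping and lifting now.

Run:
```python
from workcell import bot
from h import *
y=.107;R=down(np.pi/2+y);G=np.array([.605,-.117])-.078*np.array([np.cos(y),np.sin(y)]);print(G)
bot.goto([*G,.20],R)
bot.set_gripper(.7)
bot.line_to([*G,.06],max_speed=.15);bot.line_to([*G,.021],max_speed=.05)
print(bot.current_contact_force())
bot.set_gripper(0.,40);bot.hold(.2)
print(bot.current_opening(),bot.current_contact_force())
bot.line_to([*G,.06],max_speed=.05);bot.line_to([*G,.24],max_speed=.15);bot.hold(.3)
print(bot.current_opening(),bot.current_contact_force(),bot.current_clock())
c=bot.read_camera("scene");cv2.imwrite("pics/g2.png",c["pixels"][100:400,200:520])
c=bot.read_camera("wrist");cv2.imwrite("pics/g1.png",c["pixels"])
```

```text
[ 0.52744609 -0.12533008]
[-0.24740026 -0.29970448  0.67419366]
0.1682586340866975 [-0.06298998 -1.11834708 -0.8289099 ]
0.16698959132867847 [-0.79754088  0.40608927 -2.12996535] 23.7833
```

View pics/g1.png

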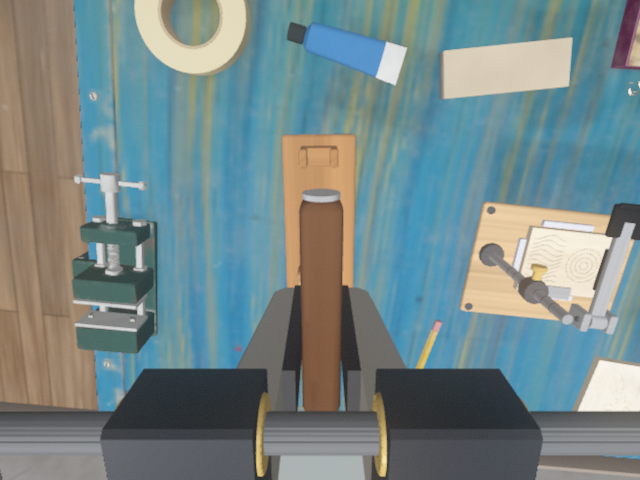

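View pics/g2.png

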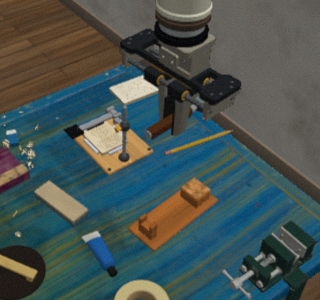

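The loupe is held, with the handle centred between the fingers and its end at (321,197). Carrying it over the tile.

Run:
```python
from workcell import bot
from h import *
T=np.array([.5615-.078,.129]);R=down(np.pi/2)
bot.line_to([.46,-.10,.25],max_speed=.15)
bot.goto([T[0],T[1],.25],R);bot.hold(.2)
print(bot.current_ee_pos())
bot.line_to([*T,.13],max_speed=.12);bot.line_to([*T,.0795],max_speed=.05);bot.hold(.6)
print(bot.current_ee_pos(),bot.current_opening(),bot.current_contact_force(),bot.current_clock())
d={}
for n in("scene","top","wrist"):
    c=bot.read_camera(n);d[n]=c;cv2.imwrite(f"pics/h_{n}.png",c["pixels"])
pickle.dump(d,open("h.pkl","wb"))
cv2.imwrite("pics/h_s.png",cv2.resize(d["scene"]["pixels"][150:290,220:390],None,fx=4.2,fy=4.2,interpolation=cv2.INTER_CUBIC))
cv2.imwrite("pics/h_t.png",cv2.resize(d["top"]["pixels"][160:300,220:360],None,fx=4.2,fy=4.2,interpolation=cv2.INTER_CUBIC))
w=d["wrist"];p=bot.current_ee_pos()
for n,X in dict(endTop=[-.060,0,.027],endMid=[-.060,0,.019],endBot=[-.060,0,.011]).items():print(n,proj(w,p+X))
```

```text
[0.48381375 0.12775888 0.24993897]
[0.48349461 0.12901387 0.07950572] 0.16720917589369175 [-0.45318297 -0.089997   -0.95254008] 28.5417
endTop [317.63959121 187.67733153]
endMid [317.80910178 183.69080828]
endBot [317.96226711 180.08868978]
```

View pics/h_s.png

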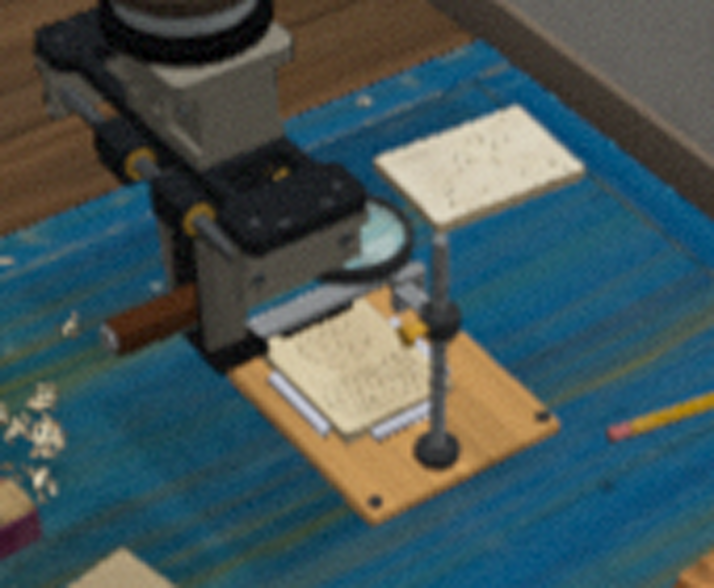

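View pics/h_t.png

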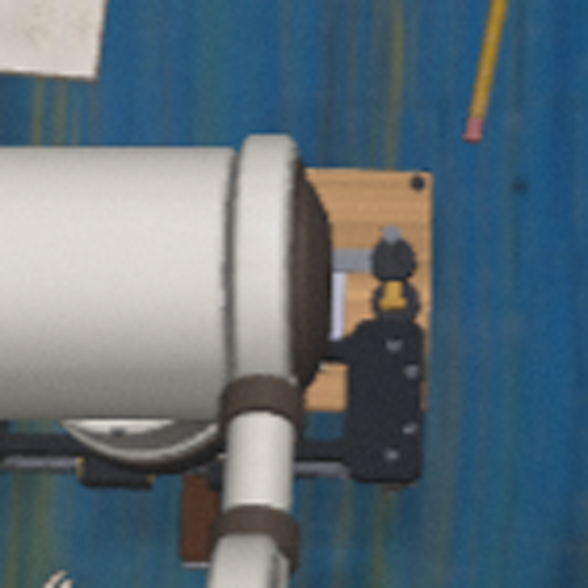

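View pics/h_wrist.png

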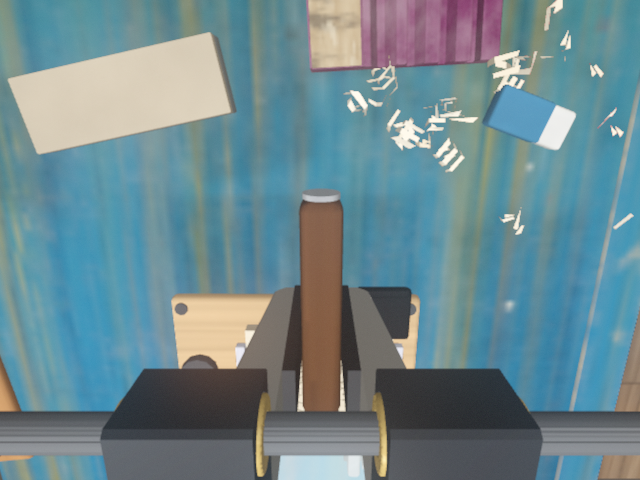

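Run:
```python
from h import *
d=pickle.load(open("h.pkl","rb"));s=d["scene"]
f=lambda X:((proj(s,X)-[220,150])*4.2).round(1)
C=np.array([.5615,.129,.0985])
print("lens",f(C),"rim +x",f(C+[.032,0,.005]),"+y",f(C+[0,.032,.005]),"-y",f(C+[0,-.032,-.005]),"end",f(C+[-.138,0,0]),"tip",f([.562,.081,.0985]),"posttop",f([.5615,.051,.15]))
```

```text
lens [341.  234.4] rim +x [393.8 203. ] +y [304.5 193.4] -y [378.3 276.5] end [ 97.5 343. ] tip [398.3 285.9] posttop [435.4 236. ]
```

Run:
```python
from h import *
d=pickle.load(open("h.pkl","rb"))
cv2.imwrite("pics/i_w.png",cv2.resize(d["wrist"]["pixels"][175:275,270:370],None,fx=6,fy=6,interpolation=cv2.INTER_CUBIC))
cv2.imwrite("pics/i_s.png",cv2.resize(d["scene"]["pixels"][190:245,235:335],None,fx=8,fy=8,interpolation=cv2.INTER_CUBIC))
w=d["wrist"]
for X in ([.4235,.121,.1065],[.4235,.137,.1065],[.46,.121,.1065],[.46,.137,.1065]):print(((proj(w,X)-[270,175])*6).round(1))
s=d["scene"]
C=np.array([.5615,.129,.0985])
for dz in(.005,-.005):
  P=np.array([(proj(s,C+[.032*np.cos(t),.032*np.sin(t),dz])-[235,190])*8 for t in np.linspace(0,6.28,200)]);print(P.min(0),P.max(0))
for X in ([-.138,-.008,.008],[-.138,-.008,-.008],[-.138,.008,.008],[-.1,-.008,-.008],[-.1,-.008,.008]):print(X,((proj(s,C+X)-[235,190])*8).round(1))
```

```text
[144.9  76.4]
[425.9  76.3]
[156.2 667.2]
[417.5 667.1]
[405.00488866  34.42842492] [653.01454355 191.76867489]
[406.34418265  64.16049332] [652.88327097 221.76198499]
[-0.138, -0.008, 0.008] [ 79.6 326.9]
[-0.138, -0.008, -0.008] [ 85.1 375.3]
[-0.138, 0.008, 0.008] [ 46.4 291.3]
[-0.1, -0.008, -0.008] [217.4 315.5]
[-0.1, -0.008, 0.008] [213.3 267.3]
```

View pics/i_w.png

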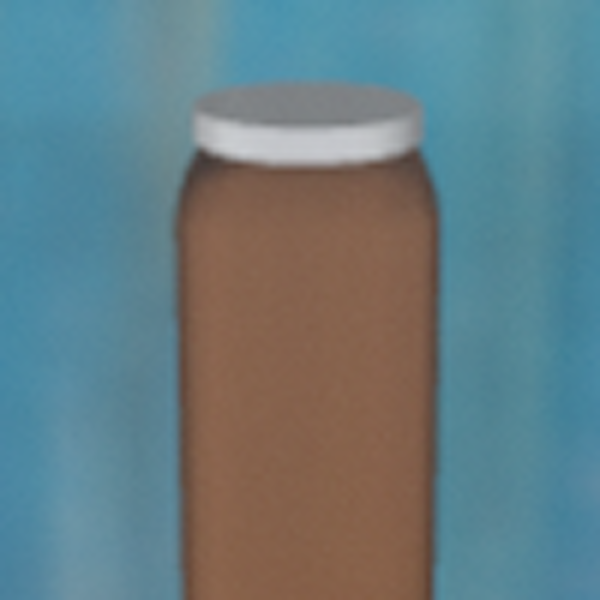

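View pics/i_s.png

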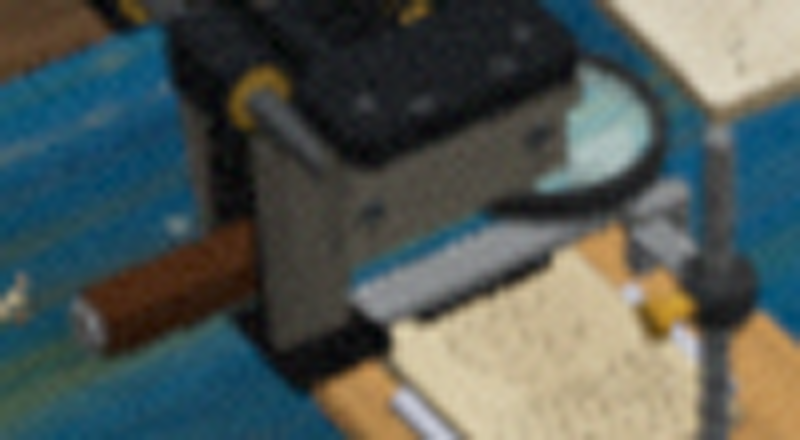

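The handle-end and rim measurements put the loupe about 2–3 mm too far in +x, with tilt under about 0.04 rad. I'll correct x and cross-check the pointer's height using the collar in the scene camera.

Run:
```python
from workcell import bot
from h import *
bot.line_to([.4812,.129,.0795],max_speed=.03);bot.hold(.5)
s=bot.read_camera("scene")
for z in(.09,.0975,.105,.15):print(z,(proj(s,[.5615,.051,z])-[255,180])*[5,5],"tip",(proj(s,[.5615,.081,z])-[255,180])*5)
cv2.imwrite("pics/j.png",cv2.resize(s["pixels"][180:290,255:375],None,fx=5,fy=5,interpolation=cv2.INTER_CUBIC))
print(bot.current_ee_pos(),bot.current_opening(),bot.current_joint_vel().round(3),bot.current_clock())
```

```text
0.09 [341.57290522 246.80074993] tip [298.08893294 206.62968614]
0.0975 [341.79203079 232.78622137] tip [298.10631758 192.64699917]
0.105 [342.01319631 218.64122409] tip [298.12386156 178.53614705]
0.15 [343.38466965 130.92643942] tip [298.23259793  91.07809616]
[0.4812182  0.12899066 0.07951307] 0.1703231344637375 [ 0.001 -0.    -0.    -0.    -0.001  0.001] 29.4917
```

View pics/j.png

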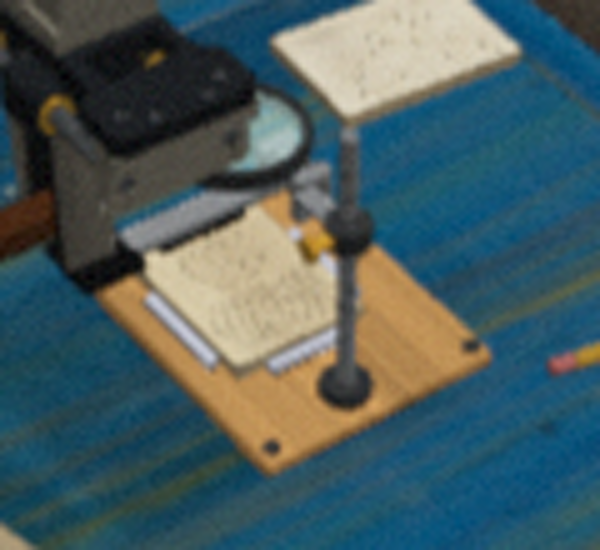

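The collar centre, at crop (350,231), gives z of about 0.098, which matches the triangulated pointer height. The lens is clear of the post and pointer. Handing in.

Run:
```python
from workcell import bot
print(bot.current_contact_force(),bot.current_joint_vel().round(3)); bot.job_done()
```

```text
[ 0.49496605  0.4054394  -1.43152601] [ 0.001 -0.    -0.    -0.    -0.001  0.001]
the job is handed in; nothing more can be done
```

I swung the hold-down bar fully down, took the loupe off its rest by the handle, and handed the job in at about 29.5 s of the 58 s allowed. The loupe was held still and roughly level over the middle of the tile. The hand-in gives no verdict.

- **Bar and tile:** I pressed the bar with closed fingers to about 14 N. The wrist view afterwards showed it flat and the tile unmoved.
- **Height:** the lens was set to about 0.0985 m. The pointer's height came out at about 0.098 m, both by triangulation and from the collar in the scene view.
- **Sideways position:** the wrist and scene views showed the loupe 1–3 mm too far forward along x. I moved it back about 2.3 mm, so I expect it within about 3 mm of the tile's middle. I did not re-measure the lens after that move.
- **Tilt and grip:** tilt was about 0.03 rad, estimated from the handle's end cap. The fingers were closed on the handle with a 40 N grip setting, and the arm was at rest.
- **Disagreements:** camera readings differed by 1–3 mm: about 2 mm in the scene view and 1.5 mm sideways in the wrist view. The final top view was blocked by the arm, so it gave no direct check of the lens over the tile.

The arm never went near the ink tube, whetstone or eraser.

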